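# Fit and pull-test the third jaw post of a trimming chuck

## Robot

A 7-joint arm with a two-finger parallel gripper is mounted at the origin on the work surface. World frame = base frame: x ahead of the robot, y to its left, z up, the work surface at z = 0. Lengths are in m, angles in rad, forces in N, time in s.
With the tool pointing down it reaches from about 0.425 to 1.025 m from the base axis. Payload 3.6 kg.
Tool frame: the origin (TCP) lies on the mounting face of the last link; the fingertips stand 173 mm ahead of it and the grasp point (between the pads) lies 155 mm ahead of it; z points along the fingers, y is the line along which they close (so a half turn about z gives the same grasp; the last joint's range is limited). The gripper opens to 85 mm and grips with 20 to 120 N. Pads are 22 mm wide; open, the fingers measure 114 mm over their backs; the gripper's body (76 mm by 85 mm) begins 54 mm behind the grasp point. The pads swing forward as they close: fully open they stand 13 mm farther back than shut.
Start: joints at [-1.381, 0.591, 0.048, 1.609, -0.033, 0.943, -0.034], TCP at [0.202, 0.696, 0.405] pointing down, gripper open.
Joint ranges: [-2.69, 2.69], [-0.47, 2.24], [-1.27, 1.36], [0.19, 2.51], [-1.53, 4.68], [0.08, 2.07], [-3.09, 3.09]. Speed limits (rad/s): [2.57, 2.57, 3.14, 3.14, 3.14, 3.14, 3.14].

## Interface

Orientations are given as a unit quaternion [w, x, y, z].
In Python, from cell import state, grab_frame, sign_off gives the robot as it stands.
- The arm moves only by the tool drive_tool, never from a script. Its argument "increments" is a list of rows, each an object of numbers: "fingers": the closure, from 0 (fully open) to 1 (shut); "x", "y", "z": the shift along the tool's x, y, z in m; "rx", "ry", "rz": the turn, a rotation vector about the tool's x, y, z in rad. In form: [{"fingers": .., "x": .., "y": .., "z": .., "rx": .., "ry": .., "rz": ..}, ...]. A call has 1 to 8 rows; each row is the pose to reach, as a shift and turn from the pose commanded when the call began, along the tool's axes at that moment; what a row does not reach only later rows make up. A row lasts 1/10 s, in which the tool goes at most 50 mm and 8.59 degrees, less where a joint would pass 70% of its speed; a pose out of reach is approached as far as the arm can. A call with a gripper value outside its range is refused whole. The fingers move at their own pace and stop on an object; "grip_force" is the grip in N (left out, the last holds). Time passes only in rows, so rows that repeat a pose let the fingers close. It gives the time, the measured TCP pose, the force, the opening and the grip force at its end, in the units of the state.
- state(): the state, without advancing time (a new reading comes with each control period).
- grab_frame(name): name is "side" or "top" or "wrist"; returns a dict with "frame" (400x640x3 uint8, red, green, blue), "z_map" (400x640 float32, m along the optical axis (not along the pixel's ray), 0 where there is no reading), "fx", "fy", "cx", "cy" (pixels), "k1" (the pictures are not rectified: a ray, as slopes to the right and down, at radius r is drawn at 1 + k1 r^2 times it, then the intrinsics apply), "xyz" and "rotation" of the camera in the world. Camera axes: x right, y down, z forward; pixel columns grow to the right and rows downward; lengths in m; the calibration is good to about 2 mm. A picture is of the moment at which its call begins.
- sign_off(): hands the job in; it is judged then, once.
The state is a dict: "time_s": time; "joint_positions": joint angles; "qd": joint speeds; "joint_efforts": joint torques, N m; "eef_pos": TCP position; "ee_rot": TCP orientation; "contact_force": force on the tool from outside, world axes, zero at the start; "torque": the same for the moment, N m; "opening": opening from 0.0 (shut) to 1.0 (fully open); "gripper_force": force on a finger pad.
Only numpy, scipy, OpenCV 4.12 (cv2) and the standard library are available. Lean on these libraries where they do the work, as an engineer would, in place of code of your own. Each camera call takes 0.05 s, during which the arm holds its last target. There are 200 camera calls.

## Task

The third jaw of the pottery trimming chuck has no post: take the short post (the same length as the two already fitted) out of the wooden block and press it straight down into the empty jaw until its spring catch clicks and the flange sits on the jaw. Then prove that the catch holds it: pull the post straight up with about 12 N for a good second, well short of the 20 N that would drag it out, ease off and let go of it with its flange back down on the jaw. Leave the tall post, the pot and the loop tool where they are.

Things in the scene. Friction and masses are not known exactly. Their poses are not given: they have to be found in the camera images.
- post_grip (a point): centre of the short post's grip, a black rubber cylinder 28 mm across and 52 mm tall: grasp it here, from above. 26 mm under the post's top, 31 mm above the flange's underside, 64 mm above the shank's tip; z up. The round post (about 300 g) starts upright in one of the block's two holes, its flange resting on the block, 42 mm above the bench
- post_flange (a point): centre of the underside of the short post's round aluminium flange, 36 mm across and 5 mm thick, just below the grip. Below it is the steel shank, 33 mm long and 16 mm across, its last 8 mm tapered to 8 mm at the tip, with a groove round it for the catch
- tall_grip (a point): centre of the tall post's grip: like the short post, but its grip is 84 mm tall. It stands in the block's other hole, 80 mm from the short one, and stays there
- socket (a point): centre of the mouth of the empty jaw's bore, level with the jaw's top, 110 mm above the bench; z up, -x points away from the chuck's axis. The jaw is a grey block 64 mm (x) by 44 mm (y) by 36 mm high; its bore is 17 mm wide, 36 mm deep. With the post home, post_flange is at this point and post_grip 31 mm above it
- catch: centre of the spring catch, 15.6 mm below socket: four spring-loaded steel rollers round the bore. Pushing the shank past them takes about 10 to 20 N; they snap into its groove and the flange drops on the jaw. The caught post lifts freely by 1 to 2 mm before the rollers take the pull; above 20 N it soon comes out
- chuck: aluminium trimming chuck, 300 mm across, its top 74 mm above the bench, on a heavy low turntable; it neither turns nor moves. Origin on its axis, on the bench; z up. The empty jaw's bore is 95 mm from the axis towards -x, the two jaws with fitted posts (tops 167 mm above the bench) 95 mm from the axis, 60 degrees either side of +x
- block: wooden store block, 64 mm (x) by 160 mm (y) by 42 mm high, fixed; origin under its centre; its two holes, 18 mm wide, at y = +40 and -40 mm. z up
- pot: pierced clay pot standing upside down on a plywood board, 96 mm across, 86 mm high, 550 g; origin under its centre; stays where it is
- loop_tool: loop trimming tool lying on the bench, 175 mm long, wooden handle 14 mm thick; origin under its middle, x along it towards the loop; stays where it is
Not all that is in view belongs to the job. What is shaped like the part that bears post_grip but orange is not meant.

How it is judged:
On the way, in this order (a step that is already met when the one before it is completed fails the run):
1. the short post is home in the empty jaw, its flange down on the jaw (z of post_grip in the frame of socket below 0.0319 m and horizontal distance between post_grip and socket below 0.004 m), for 0.1 s.
2. the caught post is pulled up with 8 to 18 N, the catch taking at least 5 N of it (z of post_grip in the frame of socket between 0.0319 and 0.0355 m and contact force between short_post and catch between 8 and 22 N), for 0.6 s.
At the end, for the whole second after the job is handed in: the short post stands in the third jaw, caught, its flange down on the jaw to 1.5 mm, upright to 0.06 rad, at rest and let go (z of post_grip in the frame of socket below 0.0325 m and horizontal distance between post_grip and socket below 0.004 m and angle between the z axis of post_grip and the z axis of socket, either way round below 0.06 rad and linear speed of short_post below 0.02 m/s); the robot touches nothing.
It fails at once if the post is rammed into the jaw (contact force between short_post and chuck above 60 N).
It fails at once if the tall post is disturbed by more than 15 mm (distance of tall_grip from where it was at the start of the episode above 0.015 m).
It fails at once if the pot is disturbed by more than 15 mm (distance of pot from where it was at the start of the episode above 0.015 m).
It fails at once if the loop tool is disturbed by more than 15 mm (distance of loop_tool from where it was at the start of the episode above 0.015 m).
It also fails if it takes over 72 s, if anything falls off the work surface, if the arm or the gripper's body presses on something with over 40 N, if the wrist force passes 120 N, or if a joint passes its speed limit or range.

## Working session

There is one attempt and no reset: what is moved stays moved. The work goes in short steps, Python scripts to look and compute and a tool call to move; the robot and the scene stay as the last step left them, time stands still between calls to the robot, and variables do not carry over. Pictures are saved under pics/ and viewed, at most 10 in all, crops included, and the job is handed in when it is done.

Besides the shell and the picture viewer there is one more tool, called after ">>>" as name([rows], argument=value, ...), one row to a line, values as JSON. drive_tool: Moves the arm, as the interface text tells. Its arguments: {"type":"object","properties":{"increments":{"type":"array"},"grip_force":{"type":"number"}},"required":["increments"]}

```bash
mkdir -p pics; cat > h.py <<'E'
import numpy as np, cv2
from cell import state, grab_frame, sign_off
def cloud(f):
    z=f["z_map"]; h,w=z.shape
    u,v=np.meshgrid(np.arange(w),np.arange(h))
    x=(u-f["cx"])/f["fx"]; y=(v-f["cy"])/f["fy"]
    a,b=x.copy(),y.copy()
    for _ in range(8):
        s=1+f["k1"]*(a*a+b*b); a,b=x/s,y/s
    P=np.stack([a*z,b*z,z],-1)
    R=np.array(f["rotation"])
    if R.shape!=(3,3):
        from scipy.spatial.transform import Rotation
        R=Rotation.from_quat(np.array(R)[[1,2,3,0]]).as_matrix()
    P=P@R.T+np.array(f["xyz"]); P[z==0]=np.nan
    return P
def save(f,n): cv2.imwrite("pics/"+n,f["frame"][:,:,::-1])
E
python3 - <<'E'
from h import *
s=state(); print({k:np.round(v,3) for k,v in s.items()})
for n in("top","side"):
    f=grab_frame(n); save(f,n+"1.png"); np.savez(n+".npz",P=cloud(f),I=f["frame"]); print(n,f["xyz"],np.round(f["rotation"],3),f["fx"],f["k1"])
E
```

```text
{'time_s': np.float64(0.0), 'joint_positions': array([-1.381,  0.592,  0.048,  1.61 , -0.033,  0.943, -0.034]), 'qd': array([ 0.001, -0.001,  0.002,  0.001, -0.   , -0.001,  0.   ]), 'joint_efforts': array([ 0.0000e+00, -5.4869e+01,  1.5470e+00, -1.9813e+01,  9.0000e-03,
        9.0000e-03,  0.0000e+00]), 'eef_pos': array([0.202, 0.696, 0.404]), 'ee_rot': array([-0.   ,  0.141,  0.99 , -0.001]), 'contact_force': array([-0.415,  0.908,  0.022]), 'torque': array([ 0.02 , -0.028, -0.006]), 'gripper_force': np.float64(0.0), 'opening': np.float64(0.999)}
top [ 0.41622854 -0.00980625  1.04627995] [-0.056  0.706 -0.703  0.064] 410.0071604288962 -0.07119273134764051
side [ 0.23761188 -0.75624024  0.61217107] [-0.471  0.854 -0.196  0.101] 415.4325357142017 0.012309411125612502
```

View pics/top1.png

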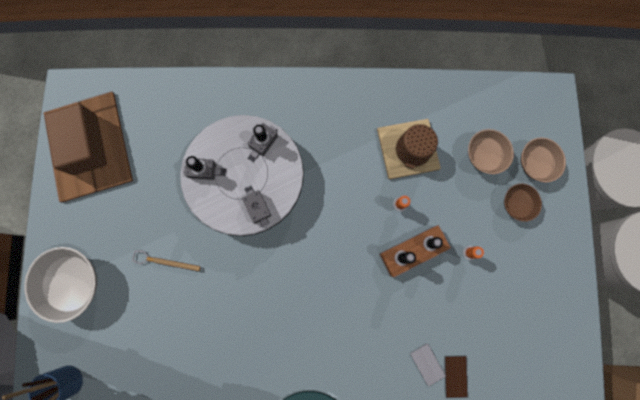

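View pics/side1.png

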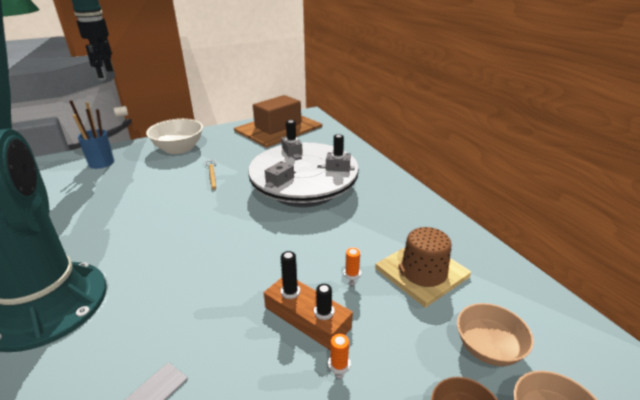

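The top view shows the block at about (418,252) with post tops at (406,258) and (433,243), and the empty jaw at about (257,206) on the chuck around (241,175). In the side view the short post is at (323,300) and the tall one at (289,275). The orange posts are decoys.

```bash
python3 - <<'E'
from h import *
for n in("top","side"):
    d=np.load(n+".npz"); P=d["P"];I=d["I"].astype(int); Z=P[...,2]
    v,u=np.mgrid[:400,:640]
    dark=I.max(2)<70
    print(n)
    def rep(name,m):
        p=P[m]; p=p[~np.isnan(p[:,0])]
        if len(p): print(name,len(p),np.round(np.median(p,0),4),np.round((np.percentile(p,3,0)+np.percentile(p,97,0))/2,4),np.round(np.ptp(p,0),3))
    if n=="top":
        for nm,(a,b) in dict(pa=(406,258),pb=(433,243),fit1=(262,132),fit2=(195,163)).items():
            w=(abs(u-a)<22)&(abs(v-b)<22)
            zt=np.nanpercentile(Z[w],99.7); print(nm,"ztop",zt); rep(nm,w&(Z>zt-.006))
        w=(abs(u-418)<45)&(abs(v-252)<35); m=w&(abs(Z-.042)<.004); rep("block",m)
        print(cv2.minAreaRect(P[m][:,:2].astype(np.float32)))
        w=(abs(u-242)<70)&(abs(v-175)<70); m=w&(abs(Z-.074)<.004); rep("chuck",m)
        q=P[m][:,:2].astype(np.float32); print(cv2.minEnclosingCircle(q), cv2.fitEllipse(cv2.convexHull(q)))
        w=(abs(u-257)<24)&(abs(v-206)<24); m=w&(abs(Z-.110)<.006); rep("jaw",m)
        print(cv2.minAreaRect(P[m][:,:2].astype(np.float32)))
    else:
        for nm,(a,b,r) in dict(short=(323,300,16),tall=(289,275,20)).items():
            w=(abs(u-a)<12)&(abs(v-b)<28)&dark&(Z>.05); rep(nm,w)
            zt=np.nanpercentile(Z[w],99); print(zt); rep("  top",w&(Z>zt-.004))
        w=(abs(u-280)<18)&(abs(v-172)<14)&(abs(Z-.110)<.005); rep("jaw",w); print(cv2.minAreaRect(P[w][:,:2].astype(np.float32)))
E
python3 - <<'E'
import cv2
i=cv2.imread('pics/top1.png')[100:290,160:460]; cv2.imwrite('pics/topc.png',cv2.resize(i,(800,507),interpolation=cv2.INTER_CUBIC))
E
```

```text
top
pa ztop 0.13422239817486914
pa 108 [ 0.4308 -0.2217  0.1313] [ 0.4316 -0.222   0.1314] [0.024 0.023 0.008]
pb ztop 0.13292633147250257
pb 34 [ 0.4308 -0.229   0.1309] [ 0.4318 -0.2298  0.1313] [0.022 0.008 0.006]
fit1 ztop 0.1698405711603544
fit1 114 [0.71   0.1164 0.1673] [0.7102 0.1174 0.1674] [0.028 0.025 0.007]
fit2 ztop 0.17000924803807854
fit2 122 [0.6374 0.2638 0.1673] [0.637  0.264  0.1675] [0.026 0.028 0.006]
block 1199 [ 0.4491 -0.2584  0.0423] [ 0.4495 -0.2582  0.0423] [0.122 0.169 0.008]
((0.44946378469467163, -0.2579858899116516), (0.0644475594162941, 0.1606815755367279), 26.085681915283203)
chuck 9299 [0.6204 0.1759 0.0744] [0.6302 0.1674 0.0742] [0.299 0.298 0.008]
((0.6314838528633118, 0.169881671667099), 0.15079323947429657) ((0.6314660310745239, 0.1700851172208786), (0.2978123128414154, 0.2994094789028168), 109.8648452758789)
jaw 494 [0.5461 0.1278 0.1101] [0.5461 0.1278 0.1101] [0.075 0.067 0.01 ]
((0.5463017225265503, 0.12795059382915497), (0.06433376669883728, 0.044387832283973694), 26.487760543823242)
side
short 313 [ 0.4577 -0.3058  0.0792] [ 0.46   -0.3023  0.0755] [0.026 0.022 0.05 ]
0.09921372305599215
  top 62 [ 0.4575 -0.3025  0.0976] [ 0.4616 -0.2988  0.0974] [0.025 0.022 0.005]
tall 486 [ 0.4239 -0.2342  0.0954] [ 0.4264 -0.2311  0.0915] [0.025 0.021 0.081]
0.1305411961076271
  top 59 [ 0.4233 -0.2316  0.1294] [ 0.4269 -0.2285  0.1291] [0.024 0.019 0.005]
jaw 234 [0.5434 0.1239 0.1087] [0.5432 0.1244 0.1081] [0.076 0.065 0.006]
((0.5446667075157166, 0.1268446445465088), (0.06562623381614685, 0.047327738255262375), 26.741464614868164)
```

View pics/topc.png

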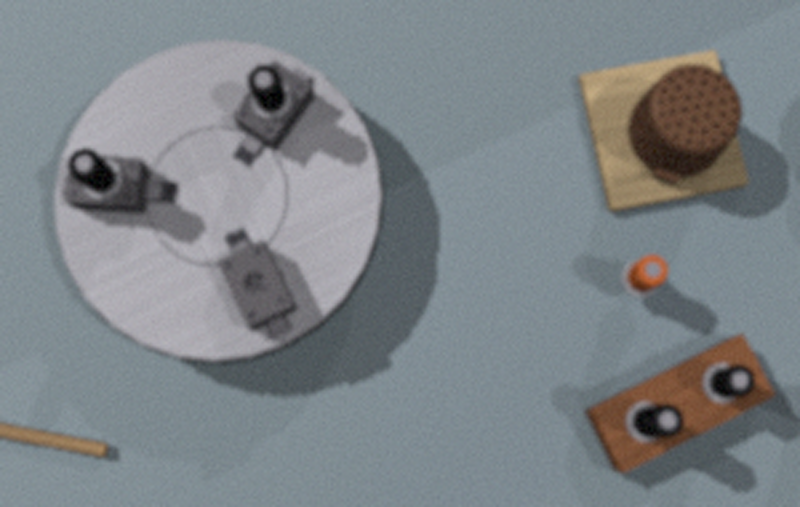

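```bash
cat >> h.py <<'E'
from scipy.spatial.transform import Rotation as Ro
def go(target,ydeg,p=None,R=None):
    """tool-frame shift and rotvec to TCP at target, tool down, tool y at ydeg"""
    s=state()
    p=np.array(s["eef_pos"]) if p is None else p
    R=Ro.from_quat(np.array(s["ee_rot"])[[1,2,3,0]]) if R is None else R
    y=np.array([np.cos(np.radians(ydeg)),np.sin(np.radians(ydeg)),0]); z=np.array([0,0,-1.])
    T=Ro.from_matrix(np.stack([np.cross(y,z),y,z],1))
    return np.round(R.inv().apply(np.array(target)-p),4),np.round((R.inv()*T).as_rotvec(),4)
E
python3 - <<'E'
from h import *
print(go((.55,.15,.405),26.2)); print(go((.467,-.294,.36),26.2)); 
E
```

```text
(array([-4.863e-01, -4.271e-01, -4.000e-04]), array([-0.0019,  0.001 ,  0.8308]))
(array([-0.5305, -0.8765,  0.0455]), array([-0.0019,  0.001 ,  0.8308]))
```

>>> drive_tool([
  {"x": -0.035,"y": -0.03,"rz": 0.1},
  {"x": -0.07,"y": -0.06,"rz": 0.2},
  {"x": -0.105,"y": -0.09,"rz": 0.3},
  {"x": -0.14,"y": -0.12,"rz": 0.4},
  {"x": -0.175,"y": -0.15,"rz": 0.5},
  {"x": -0.21,"y": -0.18,"rz": 0.6},
  {"x": -0.245,"y": -0.21,"rz": 0.7},
  {"x": -0.28,"y": -0.24,"rz": 0.8},
])

```text
$.increments[0]: bad value
```

```bash
python3 - <<'E'
from h import *
print(go((.55,.15,.405),26.2)); print(go((.467,-.294,.36),26.2)); 
E
```

```text
(array([-4.863e-01, -4.271e-01, -4.000e-04]), array([-0.0019,  0.001 ,  0.8308]))
(array([-0.5305, -0.8765,  0.0455]), array([-0.0019,  0.001 ,  0.8308]))
```

Apparently all keys are required.

>>> drive_tool([
  {"fingers": 0,"x": -0.035,"y": -0.03,"z": 0,"rx": 0,"ry": 0,"rz": 0.1},
  {"fingers": 0,"x": -0.07,"y": -0.06,"z": 0,"rx": 0,"ry": 0,"rz": 0.2},
  {"fingers": 0,"x": -0.105,"y": -0.09,"z": 0,"rx": 0,"ry": 0,"rz": 0.3},
  {"fingers": 0,"x": -0.14,"y": -0.12,"z": 0,"rx": 0,"ry": 0,"rz": 0.4},
  {"fingers": 0,"x": -0.175,"y": -0.15,"z": 0,"rx": 0,"ry": 0,"rz": 0.5},
  {"fingers": 0,"x": -0.21,"y": -0.18,"z": 0,"rx": 0,"ry": 0,"rz": 0.6},
  {"fingers": 0,"x": -0.245,"y": -0.21,"z": 0,"rx": 0,"ry": 0,"rz": 0.7},
  {"fingers": 0,"x": -0.28,"y": -0.24,"z": 0,"rx": 0,"ry": 0,"rz": 0.8},
], grip_force=60)

```text
time_s: 0.9
eef_pos: [0.4048, 0.3858, 0.4045]
ee_rot: [-0.0, 0.517, 0.856, -0.0]
contact_force: [0.7, 0.3, -0.3]
opening: 0.996
gripper_force: 0.0
```

```bash
python3 - <<'E'
from h import *
print(go((.55,.15,.405),26.2)); print(go((.467,-.294,.36),26.2)); 
E
```

```text
(array([-0.2763,  0.0188, -0.0004]), array([-0.0004,  0.0001,  0.0269]))
(array([-0.6306, -0.2613,  0.0447]), array([-0.0004,  0.0001,  0.0269]))
```

>>> drive_tool([
  {"fingers": 0,"x": -0.045,"y": 0.003,"z": 0,"rx": 0,"ry": 0,"rz": 0.027},
  {"fingers": 0,"x": -0.09,"y": 0.006,"z": 0,"rx": 0,"ry": 0,"rz": 0.027},
  {"fingers": 0,"x": -0.135,"y": 0.009,"z": 0,"rx": 0,"ry": 0,"rz": 0.027},
  {"fingers": 0,"x": -0.18,"y": 0.012,"z": 0,"rx": 0,"ry": 0,"rz": 0.027},
  {"fingers": 0,"x": -0.225,"y": 0.015,"z": 0,"rx": 0,"ry": 0,"rz": 0.027},
  {"fingers": 0,"x": -0.25,"y": 0.018,"z": 0,"rx": 0,"ry": 0,"rz": 0.027},
  {"fingers": 0,"x": -0.276,"y": 0.019,"z": 0,"rx": 0,"ry": 0,"rz": 0.027},
  {"fingers": 0,"x": -0.276,"y": 0.019,"z": 0,"rx": 0,"ry": 0,"rz": 0.027},
])

```text
time_s: 1.7
eef_pos: [0.552, 0.1483, 0.4047]
ee_rot: [0.001, 0.53, 0.848, -0.001]
contact_force: [0.3, 0.5, 0.6]
opening: 0.998
gripper_force: 0.0
```

```bash
python3 - <<'E'
from h import *
f=grab_frame("wrist"); save(f,"w1.png"); np.savez("w1.npz",P=cloud(f),I=f["frame"])
print(f["xyz"],np.round(f["rotation"],3)); print(go((.467,-.294,.36),26.2)); 
E
```

```text
[0.51633268 0.2186875  0.37307667] [0.153 0.962 0.222 0.036]
(array([-0.3621, -0.2714,  0.0449]), array([-0.0005,  0.0007, -0.0006]))
```

View pics/w1.png

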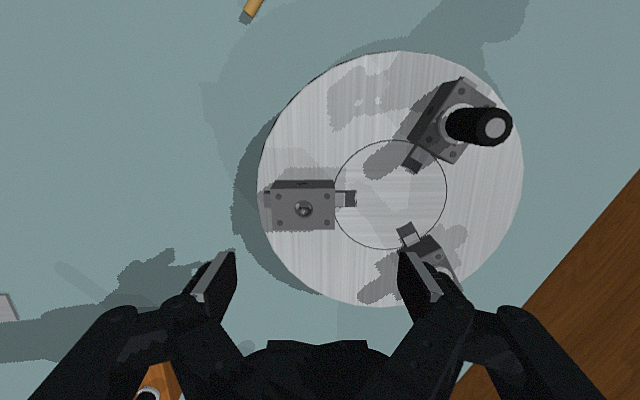

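The wrist view shows the empty bore at about pixel (304,208), with the jaw top around it.

```bash
python3 - <<'E'
from h import *
d=np.load("w1.npz"); P=d["P"]; I=d["I"]
v,u=np.mgrid[:400,:640]
w=(u>255)&(u<345)&(v>170)&(v<235)&(abs(P[...,2]-.11)<.005)
print(np.nanmedian(P[w],0),cv2.minAreaRect(P[w][:,:2].astype(np.float32)))
g=cv2.cvtColor(I,cv2.COLOR_RGB2GRAY)
# mouth: dark ring pixels around; map by jaw-top homography (affine-fit of pixel->xy)
A=np.c_[u[w],v[w],np.ones(w.sum())]; M=np.linalg.lstsq(A,P[w][:,:2],rcond=None)[0]
print("px(304,208)->",np.array([304,208,1])@M, "px/mm", 1/np.linalg.norm(M[0])/1000)
print(g[194:222:2,288:322:2])
E
```

```text
[0.54548409 0.12728107 0.10929438] ((0.5459122657775879, 0.12619037926197052), (0.06377014517784119, 0.04472007229924202), 26.33386993408203)
px(304,208)-> [0.54684309 0.12769975] px/mm 0.9976462180428285
[[101  99  97  99  97  99  96  99  94 103 100  96 104  99 103 100  99]
 [100 101 101 100 100  98 100  94  96  95 100  99  98 101  99 102  98]
 [ 98 103  98  96 101 103 101 101  99 101  97 101 101  98  98  97  99]
 [105 101  95 101 101 101  91  87  84  93 102 101  98  98  97 100  99]
 [ 97 100  99 100  93  70  73  72  73  74  66  98 103 100 103  98  97]
 [ 97  99  98  94 131 136  72  71  76  72  82  67  99  98 100 103  98]
 [ 96  98  95  84 129 126  61  80  80  78  87  95  80  99  98 101  97]
 [ 99 100 101  82 111  73  30  75  57  42  35  96  56 101 101  97  94]
 [100 101  99  95  60  68  70 105 123  65  46  27  57  96 104 102  97]
 [102  99 100 101  65  69  81 120  99  75  38  35  80  98 100  99  94]
 [ 99 100 100  96  98  64  59  72  59  40  36  69  98 102 100  97 102]
 [100  99  95 101  98  95  82  60  58  50  74  92  98  96  99 101  95]
 [100  95 101  99  97  99  91  93  92  88  97  98  94  99  98 100  99]
 [101  97  98  98  97 100  99 101 100  98  96 102  97  97 102  98  97]]
```

>>> drive_tool([
  {"fingers": 0,"x": -0.038,"y": -0.03,"z": 0,"rx": 0,"ry": 0,"rz": 0},
  {"fingers": 0,"x": -0.077,"y": -0.06,"z": 0,"rx": 0,"ry": 0,"rz": 0},
  {"fingers": 0,"x": -0.116,"y": -0.09,"z": 0,"rx": 0,"ry": 0,"rz": 0},
  {"fingers": 0,"x": -0.155,"y": -0.12,"z": 0,"rx": 0,"ry": 0,"rz": 0},
  {"fingers": 0,"x": -0.194,"y": -0.15,"z": 0,"rx": 0,"ry": 0,"rz": 0},
  {"fingers": 0,"x": -0.23,"y": -0.18,"z": 0,"rx": 0,"ry": 0,"rz": 0},
  {"fingers": 0,"x": -0.265,"y": -0.2,"z": 0,"rx": 0,"ry": 0,"rz": 0},
  {"fingers": 0,"x": -0.29,"y": -0.21,"z": 0,"rx": 0,"ry": 0,"rz": 0},
])

```text
time_s: 2.55
eef_pos: [0.4902, -0.2019, 0.4047]
ee_rot: [-0.0, 0.527, 0.85, -0.0]
contact_force: [0.8, 1.1, -0.2]
opening: 1.003
gripper_force: 0.0
```

```bash
python3 - <<'E'
from h import *
f=grab_frame("wrist"); save(f,"w2.png"); np.savez("w2.npz",P=cloud(f),I=f["frame"])
P=cloud(f); m=(abs(P[...,2]-.042)<.004)&(np.hypot(P[...,0]-.4495,P[...,1]+.258)<.1)
print(m.sum(),cv2.minAreaRect(P[m][:,:2].astype(np.float32)))
m=(abs(P[...,2]-.099)<.004)&(np.hypot(P[...,0]-.467,P[...,1]+.294)<.03)
q=P[m][:,:2]; print(m.sum(),cv2.minEnclosingCircle(q.astype(np.float32)),q.mean(0))
print(go((.467,-.294,.36),26.2)); 
E
```

```text
4140 ((0.44690781831741333, -0.25958341360092163), (0.06430032104253769, 0.16002459824085236), 25.90770721435547)
448 ((0.46426069736480713, -0.2946385145187378), 0.01424541138112545) [ 0.4641638  -0.29394483]
(array([-0.0685, -0.0601,  0.0456]), array([-0.0002,  0.0046, -0.0021]))
```

View pics/w2.png

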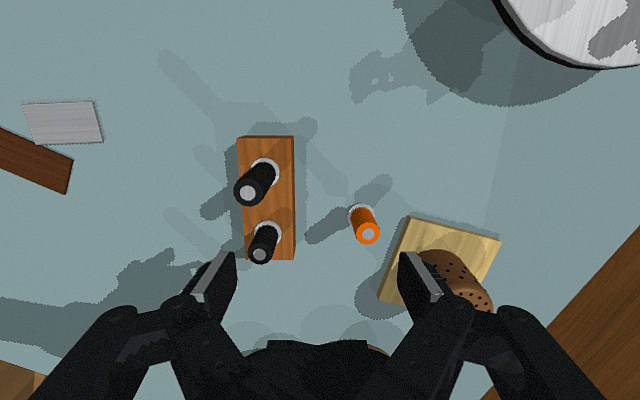

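The bore is dark over about columns 296–312 and rows 200–218, so its centre is (304,208). In the second view the short post's top is at (261,255), the tall one's at (248,192), and an orange decoy is at (365,225), to the right of the short post. I'll check clearance to the decoy.

```bash
python3 - <<'E'
from h import *
d=np.load("w2.npz"); P=d["P"]; I=d["I"].astype(int)
m=(I[...,0]>180)&(I[...,1]<110)&(I[...,2]<80)&(P[...,2]>.03)
q=P[m]; print(m.sum(),q.min(0),q.max(0))
f=grab_frame("wrist"); P=cloud(f)
m=(abs(P[...,2]-.099)<.004)&(np.hypot(P[...,0]-.467,P[...,1]+.294)<.03)
q=P[m][:,:2]; print(m.sum(),cv2.minEnclosingCircle(q.astype(np.float32)))
print(state()["eef_pos"])
for z in (.32,.235): print(go((.4655,-.2942,z),26.1))
E
```

```text
268 [ 0.54974141 -0.23641289  0.06143504] [ 0.57554189 -0.2098301   0.09091848]
452 ((0.4639478027820587, -0.29475706815719604), 0.01414283737540245)
[ 0.49106081 -0.20324364  0.40501711]
(array([-0.0702, -0.063 ,  0.0852]), array([0.0001, 0.0023, 0.0005]))
(array([-0.07  , -0.063 ,  0.1702]), array([0.0001, 0.0023, 0.0005]))
```

>>> drive_tool([
  {"fingers": 0,"x": -0.025,"y": -0.022,"z": 0.01,"rx": 0,"ry": 0,"rz": 0},
  {"fingers": 0,"x": -0.05,"y": -0.045,"z": 0.03,"rx": 0,"ry": 0,"rz": 0},
  {"fingers": 0,"x": -0.07,"y": -0.063,"z": 0.05,"rx": 0,"ry": 0,"rz": 0},
  {"fingers": 0,"x": -0.07,"y": -0.063,"z": 0.07,"rx": 0,"ry": 0,"rz": 0},
  {"fingers": 0,"x": -0.07,"y": -0.063,"z": 0.085,"rx": 0,"ry": 0,"rz": 0},
  {"fingers": 0,"x": -0.07,"y": -0.063,"z": 0.085,"rx": 0,"ry": 0,"rz": 0},
  {"fingers": 0,"x": -0.07,"y": -0.063,"z": 0.085,"rx": 0,"ry": 0,"rz": 0},
])

```text
time_s: 3.35
eef_pos: [0.4668, -0.2893, 0.3196]
ee_rot: [-0.001, 0.526, 0.851, 0.0]
contact_force: [-0.2, 0.1, 0.4]
opening: 0.999
gripper_force: 0.0
```

```bash
python3 - <<'E'
from h import *
f=grab_frame("wrist"); P=cloud(f); save(f,"w3.png")
m=(abs(P[...,2]-.099)<.004)&(np.hypot(P[...,0]-.467,P[...,1]+.294)<.03)
q=P[m][:,:2]; print(m.sum(),cv2.minEnclosingCircle(q.astype(np.float32)) if m.any() else 0)
print(state()["eef_pos"],go((.4655,-.2942,.228),26.1))
E
```

```text
999 ((0.46411797404289246, -0.29512473940849304), 0.013974125497043133)
[ 0.46693836 -0.28982414  0.32013981] (array([-0.0033, -0.0033,  0.0921]), array([ 0.0009, -0.0001,  0.0078]))
```

View pics/w3.png

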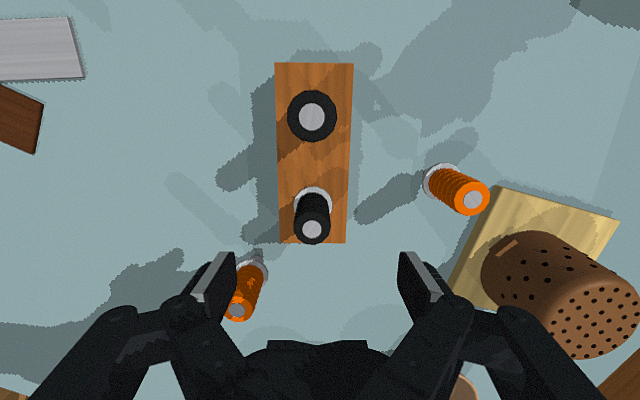

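The short post's top is at (312,229) and the tall post is at (312,117). The second orange decoy, at (245,290), looks close to the left finger, so I'll measure it.

```bash
python3 - <<'E'
from h import *
for c in("wrist","top"):
    f=grab_frame(c); P=cloud(f); I=f["frame"].astype(int)
    m=(I[...,0]>150)&(I[...,1]<110)&(I[...,2]<80)&(P[...,2]>.03)&(P[...,2]<.15)&(P[...,1]<-.3)
    q=P[m]; print(c,m.sum(),q.min(0),q.max(0),np.median(q,0))
    o=((q.min(0)+q.max(0))/2-np.array([.4645,-.2947,0]))[:2]; a=np.radians(26.1); print("along close",o@[np.cos(a),np.sin(a)],"perp",o@[-np.sin(a),np.cos(a)])
print(state()["eef_pos"],go((.4645,-.2947,.228),26.1))
E
```

```text
wrist 840 [ 0.43031072 -0.40824097  0.03954359] [ 0.50967431 -0.30000342  0.09098462] [ 0.45685661 -0.3224295   0.0418509 ]
along close -0.021209721057623608 perp -0.05577914056378855Traceback (most recent call last):
  File "<stdin>", line 5, in <module>
    return umr_minimum(a, axis, None, out, keepdims, initial, where)
ValueError: zero-size array to reduction operation minimum which has no identity
```

```bash
python3 - <<'E'
from h import *
f=grab_frame("wrist"); P=cloud(f); I=f["frame"].astype(int); v,u=np.mgrid[:400,:640]
m=(I[...,0]-I[...,2]>110)&(u>215)&(u<272)&(v>250)&(P[...,2]>.055)
q=P[m]; q=q[q[:,2]>q[:,2].max()-.04]
(c,r)=cv2.minEnclosingCircle(q[:,:2].astype(np.float32)); print(m.sum(),q[:,2].max(),c,r)
o=np.array(c)-[.4645,-.2947]; a=np.radians(26.1); print("along close",o@[np.cos(a),np.sin(a)],"perp",o@[-np.sin(a),np.cos(a)])
print(state()["eef_pos"],go((.4645,-.2947,.228),26.1))
E
```

```text
474 0.09112263547962252 (0.44262781739234924, -0.394897997379303) 0.014741781167685986
along close -0.06372284691201784 perp -0.08035813482325709
[ 0.46665846 -0.29066359  0.32061984] (array([-0.0025, -0.0039,  0.0926]), array([0.0013, 0.0012, 0.0066]))
```

>>> drive_tool([
  {"fingers": 0,"x": -0.0025,"y": -0.004,"z": 0.02,"rx": 0,"ry": 0,"rz": 0.007},
  {"fingers": 0,"x": -0.0025,"y": -0.004,"z": 0.04,"rx": 0,"ry": 0,"rz": 0.007},
  {"fingers": 0,"x": -0.0025,"y": -0.004,"z": 0.06,"rx": 0,"ry": 0,"rz": 0.007},
  {"fingers": 0,"x": -0.0025,"y": -0.004,"z": 0.08,"rx": 0,"ry": 0,"rz": 0.007},
  {"fingers": 0,"x": -0.0025,"y": -0.004,"z": 0.092,"rx": 0,"ry": 0,"rz": 0.007},
  {"fingers": 0,"x": -0.0025,"y": -0.004,"z": 0.092,"rx": 0,"ry": 0,"rz": 0.007},
  {"fingers": 0,"x": -0.0025,"y": -0.004,"z": 0.092,"rx": 0,"ry": 0,"rz": 0.007},
])

```text
time_s: 4.25
eef_pos: [0.4638, -0.2953, 0.2282]
ee_rot: [0.0, 0.53, 0.848, -0.0]
contact_force: [0.2, 0.3, -0.2]
opening: 1.001
gripper_force: 0.0
```

```bash
python3 - <<'E'
from h import *
f=grab_frame("wrist"); P=cloud(f); save(f,"w4.png")
m=(abs(P[...,2]-.099)<.004)&(np.hypot(P[...,0]-.467,P[...,1]+.294)<.03)
q=P[m][:,:2]; print(m.sum(),cv2.minEnclosingCircle(q.astype(np.float32)) if m.any() else 0)
for i in range(3):
    s=state(); print(s["eef_pos"],s["contact_force"]); grab_frame("wrist")
print(go((.4643,-.2948,.228),26.1))
E
```

```text
2880 ((0.4640815854072571, -0.29512301087379456), 0.014416629448533058)
[ 0.46396369 -0.29539009  0.22854602] [-0.55792655  0.02796094 -0.03475581]
[ 0.46400969 -0.29543461  0.22871698] [ 0.32033961  0.83143145 -0.36402945]
[ 0.4639766  -0.29539421  0.22868003] [-1.03573024 -0.32913653  0.71508287]
(array([0.0003, 0.0006, 0.0007]), array([ 0.0011,  0.0016, -0.0015]))
```

View pics/w4.png

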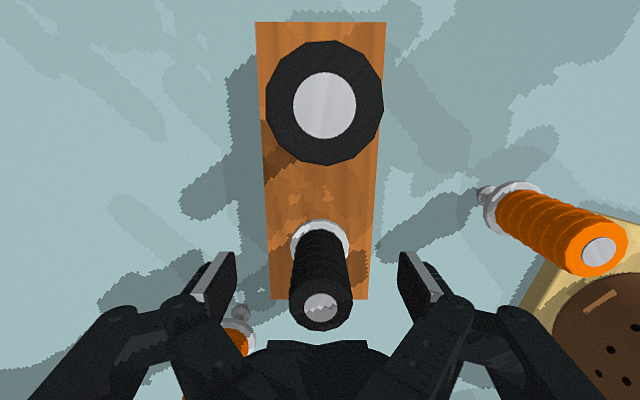

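The post sits between the pads, at about columns 290–350 with the pads at 220 and 415. I'll close the gripper.

>>> drive_tool([
  {"fingers": 0.5,"x": 0,"y": 0,"z": 0,"rx": 0,"ry": 0,"rz": 0},
  {"fingers": 0.8,"x": 0,"y": 0,"z": 0,"rx": 0,"ry": 0,"rz": 0},
  {"fingers": 1,"x": 0,"y": 0,"z": 0,"rx": 0,"ry": 0,"rz": 0},
  {"fingers": 1,"x": 0,"y": 0,"z": 0,"rx": 0,"ry": 0,"rz": 0},
  {"fingers": 1,"x": 0,"y": 0,"z": 0,"rx": 0,"ry": 0,"rz": 0},
  {"fingers": 1,"x": 0,"y": 0,"z": 0,"rx": 0,"ry": 0,"rz": 0},
  {"fingers": 1,"x": 0,"y": 0,"z": 0,"rx": 0,"ry": 0,"rz": 0},
  {"fingers": 1,"x": 0,"y": 0,"z": 0,"rx": 0,"ry": 0,"rz": 0},
], grip_force=90)

```text
time_s: 5.25
eef_pos: [0.4641, -0.2951, 0.2281]
ee_rot: [0.0, 0.53, 0.848, 0.0]
contact_force: [0.3, 1.9, 5.0]
opening: 0.31
gripper_force: 88.1
```

>>> drive_tool([
  {"fingers": 1,"x": 0,"y": 0,"z": -0.005,"rx": 0,"ry": 0,"rz": 0},
  {"fingers": 1,"x": 0,"y": 0,"z": -0.015,"rx": 0,"ry": 0,"rz": 0},
  {"fingers": 1,"x": 0,"y": 0,"z": -0.03,"rx": 0,"ry": 0,"rz": 0},
  {"fingers": 1,"x": 0,"y": 0,"z": -0.05,"rx": 0,"ry": 0,"rz": 0},
  {"fingers": 1,"x": 0,"y": 0,"z": -0.07,"rx": 0,"ry": 0,"rz": 0},
  {"fingers": 1,"x": 0,"y": 0,"z": -0.095,"rx": 0,"ry": 0,"rz": 0},
  {"fingers": 1,"x": 0,"y": 0,"z": -0.12,"rx": 0,"ry": 0,"rz": 0},
  {"fingers": 1,"x": 0,"y": 0,"z": -0.13,"rx": 0,"ry": 0,"rz": 0},
])

```text
time_s: 6.05
eef_pos: [0.463, -0.2957, 0.3598]
ee_rot: [0.001, 0.53, 0.848, -0.0]
contact_force: [0.4, -0.4, -2.3]
opening: 0.306
gripper_force: 88.9
```

```bash
python3 - <<'E'
from h import *
s=state(); print(s["opening"],s["eef_pos"],go((.5465,.1278,.355),26.3))
E
```

```text
0.30618129172010533 [ 0.46298543 -0.295677    0.35981299] (array([0.3442, 0.2605, 0.0043]), array([ 0.0008,  0.0019, -0.0059]))
```

>>> drive_tool([
  {"fingers": 1,"x": 0.02,"y": 0.015,"z": 0,"rx": 0,"ry": 0,"rz": 0},
  {"fingers": 1,"x": 0.055,"y": 0.04,"z": 0,"rx": 0,"ry": 0,"rz": 0},
  {"fingers": 1,"x": 0.09,"y": 0.068,"z": 0,"rx": 0,"ry": 0,"rz": 0},
  {"fingers": 1,"x": 0.125,"y": 0.095,"z": 0,"rx": 0,"ry": 0,"rz": 0},
  {"fingers": 1,"x": 0.16,"y": 0.12,"z": 0,"rx": 0,"ry": 0,"rz": 0},
  {"fingers": 1,"x": 0.195,"y": 0.148,"z": 0,"rx": 0,"ry": 0,"rz": 0},
  {"fingers": 1,"x": 0.23,"y": 0.175,"z": 0,"rx": 0,"ry": 0,"rz": 0},
  {"fingers": 1,"x": 0.26,"y": 0.198,"z": 0,"rx": 0,"ry": 0,"rz": 0},
])

```text
time_s: 6.85
eef_pos: [0.5269, 0.0277, 0.3571]
ee_rot: [-0.001, 0.529, 0.848, -0.001]
contact_force: [0.4, 0.4, -2.9]
opening: 0.31
gripper_force: 89.0
```

>>> drive_tool([
  {"fingers": 1,"x": 0.03,"y": 0.022,"z": 0,"rx": 0,"ry": 0,"rz": 0},
  {"fingers": 1,"x": 0.055,"y": 0.042,"z": 0,"rx": 0,"ry": 0,"rz": 0},
  {"fingers": 1,"x": 0.074,"y": 0.056,"z": 0,"rx": 0,"ry": 0,"rz": -0.004},
  {"fingers": 1,"x": 0.084,"y": 0.0625,"z": 0,"rx": 0,"ry": 0,"rz": -0.004},
  {"fingers": 1,"x": 0.084,"y": 0.0625,"z": 0,"rx": 0,"ry": 0,"rz": -0.004},
  {"fingers": 1,"x": 0.084,"y": 0.0625,"z": 0,"rx": 0,"ry": 0,"rz": -0.004},
])

```text
time_s: 7.45
eef_pos: [0.5463, 0.1267, 0.3573]
ee_rot: [-0.0, 0.529, 0.849, -0.001]
contact_force: [1.5, -0.4, -2.8]
opening: 0.311
gripper_force: 89.0
```

```bash
python3 - <<'E'
from h import *
f=grab_frame("wrist"); P=cloud(f); save(f,"w5.png"); np.savez("w5.npz",P=P,I=f["frame"])
s=state(); print(s["opening"],s["eef_pos"],go((.5465,.1278,.345),26.3))
m=(abs(P[...,2]-.11)<.004)&(np.hypot(P[...,0]-.546,P[...,1]-.128)<.05); print(m.sum(),cv2.minAreaRect(P[m][:,:2].astype(np.float32)))
E
```

```text
0.3058258518233291 [0.54632372 0.12613076 0.35750378] (array([0.0014, 0.0009, 0.0125]), array([-0.0018,  0.0009, -0.0036]))
3062 ((0.5458760857582092, 0.1262904554605484), (0.06418493390083313, 0.04482542350888252), 26.31606101989746)
```

View pics/w5.png

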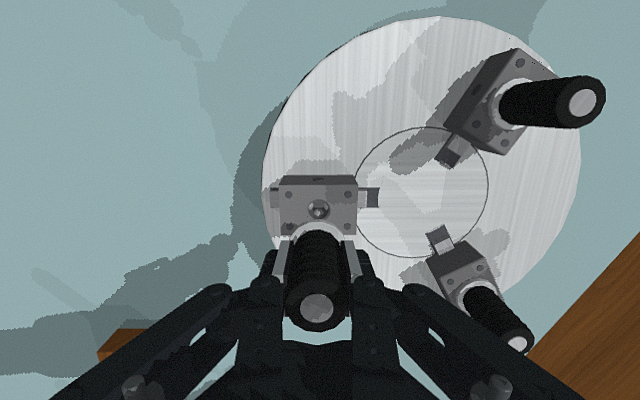

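In view are the held post's top at (318,308) and the bore at (318,208), in line along the image column. I'll compare the two in the same frame.

```bash
python3 - <<'E'
from h import *
from scipy.spatial.transform import Rotation as Ro
d=np.load("w5.npz"); P=d["P"]; I=d["I"]; v,u=np.mgrid[:400,:640]
g=cv2.cvtColor(I,cv2.COLOR_RGB2GRAY).astype(int)
w=(u>280)&(u<357)&(v>186)&(v<230)&(abs(P[...,2]-.11)<.003)
A=np.c_[u[w],v[w],np.ones(w.sum())]; M=np.linalg.lstsq(A,P[w][:,:2],rcond=None)[0]
b=(u>302)&(u<336)&(v>194)&(v<226)&((P[...,2]<.106)|(g<80))
cu,cv_=(u[b].min()+u[b].max())/2,(v[b].min()+v[b].max())/2
print("bore px",cu,cv_,np.ptp(u[b]),np.ptp(v[b]),np.array([cu,cv_,1])@M)
k=np.unique(v[b],return_counts=True); print(k)
m=(u>270)&(u<365)&(v>225)&(P[...,2]>.215)&(g<400)
z=P[...,2]; mm=(u>285)&(u<352)&(v>280)&(v<340)&(z>.215)&(z<.245)
q=P[mm]; print("top z",np.median(q[:,2]),np.percentile(q[:,2],[2,98])); t=q[abs(q[:,2]-np.median(q[:,2]))<.004]
print(len(t),cv2.minEnclosingCircle(t[:,:2].astype(np.float32)),t.mean(0))
# silhouette axis of grip: light disc centre
l=(u>295)&(u<340)&(v>285)&(v<330)&(g>110); print("disc px",u[l].mean(),v[l].mean(),np.nanmean(P[l],0))
s=state(); R=Ro.from_quat(np.array(s["ee_rot"])[[1,2,3,0]]).as_matrix(); print(R.round(4), s["eef_pos"])
E
```

```text
bore px 316.0 211.5 26 23 [0.54515363 0.12426419]
(array([200, 201, 202, 203, 204, 205, 206, 207, 208, 209, 210, 211, 212,
       213, 214, 215, 216, 217, 218, 223]), array([ 5, 11, 15, 16, 18, 19, 20, 22, 22, 22, 22, 21, 21, 20, 19, 18, 14,
       12,  9,  1]))
top z 0.22758400270608975 [0.22072552 0.22908785]
2758 ((0.5475859642028809, 0.12541204690933228), 0.016527678817510605) [0.54487045 0.12664508 0.2275922 ]
disc px 322.4516129032258 319.0387096774194 [0.57658173 0.07062798 0.16583166]
[[-4.398e-01  8.981e-01 -1.200e-03]
 [ 8.981e-01  4.398e-01 -1.600e-03]
 [-9.000e-04 -1.800e-03 -1.000e+00]] [0.54632372 0.12613076 0.35750378]
```

>>> drive_tool([
  {"fingers": 1,"x": 0,"y": -0.0005,"z": 0.01,"rx": -0.001,"ry": 0.001,"rz": -0.003},
  {"fingers": 1,"x": 0,"y": -0.0005,"z": 0.02,"rx": -0.001,"ry": 0.001,"rz": -0.003},
  {"fingers": 1,"x": 0,"y": -0.0005,"z": 0.026,"rx": -0.001,"ry": 0.001,"rz": -0.003},
  {"fingers": 1,"x": 0,"y": -0.0005,"z": 0.03,"rx": -0.001,"ry": 0.001,"rz": -0.003},
  {"fingers": 1,"x": 0,"y": -0.0005,"z": 0.034,"rx": -0.001,"ry": 0.001,"rz": -0.003},
  {"fingers": 1,"x": 0,"y": -0.0005,"z": 0.037,"rx": -0.001,"ry": 0.001,"rz": -0.003},
  {"fingers": 1,"x": 0,"y": -0.0005,"z": 0.037,"rx": -0.001,"ry": 0.001,"rz": -0.003},
])

```text
time_s: 8.2
eef_pos: [0.5464, 0.1278, 0.3204]
ee_rot: [-0.0, 0.527, 0.85, 0.0]
contact_force: [-0.1, -0.2, -2.8]
opening: 0.304
gripper_force: 89.1
```

```bash
cat > st.py <<'E'
from h import *
F=[];T=[];E=[]
for i in range(4):
    s=state();F.append(s["contact_force"]);T.append(s["torque"]);E.append(s["eef_pos"]);grab_frame("top")
R=Ro.from_quat(np.array(s["ee_rot"])[[1,2,3,0]])
print("F",np.mean(F,0).round(2),"Ftool",R.inv().apply(np.mean(F,0)).round(2),"T",np.mean(T,0).round(3),"p",np.mean(E,0).round(4),s["time_s"],s["opening"])
E
python3 st.py
```

```text
F [-0.02 -0.61 -2.88] Ftool [-0.54 -0.29  2.88] T [-0.182 -0.004 -0.001] p [0.5465 0.1278 0.3207] 8.35 0.31002679204447475
```

>>> drive_tool([
  {"fingers": 1,"x": 0,"y": 0,"z": 0.003,"rx": 0,"ry": 0,"rz": 0},
  {"fingers": 1,"x": 0,"y": 0,"z": 0.006,"rx": 0,"ry": 0,"rz": 0},
  {"fingers": 1,"x": 0,"y": 0,"z": 0.006,"rx": 0,"ry": 0,"rz": 0},
])

```text
time_s: 8.7
eef_pos: [0.5465, 0.1277, 0.3144]
ee_rot: [0.0, 0.527, 0.85, 0.001]
contact_force: [-0.2, -1.6, -2.3]
opening: 0.309
gripper_force: 89.3
```

```bash
python3 st.py
```

```text
F [-0.25 -2.14 -2.56] Ftool [-1.81 -1.18  2.56] T [-0.507 -0.085 -0.006] p [0.5465 0.1277 0.3145] 8.85 0.3070015967428033
```

>>> drive_tool([
  {"fingers": 1,"x": -0.0008,"y": -0.0006,"z": 0,"rx": 0,"ry": 0,"rz": 0},
  {"fingers": 1,"x": -0.0008,"y": -0.0006,"z": 0,"rx": 0,"ry": 0,"rz": 0},
])

```text
time_s: 9.1
eef_pos: [0.5463, 0.1274, 0.3148]
ee_rot: [-0.0, 0.527, 0.85, 0.001]
contact_force: [-0.2, -0.7, -2.4]
opening: 0.306
gripper_force: 89.3
```

```bash
python3 st.py
```

```text
F [ 0.4  -0.6  -2.79] Ftool [-0.72  0.09  2.78] T [-0.219 -0.115 -0.008] p [0.5463 0.1274 0.3148] 9.25 0.30511115030435826
```

Lateral force relieved. I'll press on down in steps.

>>> drive_tool([
  {"fingers": 1,"x": -0.0003,"y": 0,"z": 0.002,"rx": 0,"ry": 0,"rz": 0},
  {"fingers": 1,"x": -0.0003,"y": 0,"z": 0.004,"rx": 0,"ry": 0,"rz": 0},
  {"fingers": 1,"x": -0.0003,"y": 0,"z": 0.006,"rx": 0,"ry": 0,"rz": 0},
  {"fingers": 1,"x": -0.0003,"y": 0,"z": 0.006,"rx": 0,"ry": 0,"rz": 0},
])

```text
time_s: 9.7
eef_pos: [0.5466, 0.1269, 0.3098]
ee_rot: [-0.0, 0.527, 0.85, 0.001]
contact_force: [-2.1, -1.0, 7.9]
opening: 0.304
gripper_force: 90.6
```

```bash
python3 st.py
```

```text
F [-1.9  -0.59  8.02] Ftool [ 0.33 -1.95 -8.02] T [-0.16   0.487  0.002] p [0.5466 0.1269 0.3099] 9.85 0.3042777540141289
```

>>> drive_tool([
  {"fingers": 1,"x": 0,"y": -0.0003,"z": 0.001,"rx": 0,"ry": 0,"rz": 0},
  {"fingers": 1,"x": 0,"y": -0.0003,"z": 0.002,"rx": 0,"ry": 0,"rz": 0},
  {"fingers": 1,"x": 0,"y": -0.0003,"z": 0.003,"rx": 0,"ry": 0,"rz": 0},
  {"fingers": 1,"x": 0,"y": -0.0003,"z": 0.004,"rx": 0,"ry": 0,"rz": 0},
  {"fingers": 1,"x": 0,"y": -0.0003,"z": 0.005,"rx": 0,"ry": 0,"rz": 0},
  {"fingers": 1,"x": 0,"y": -0.0003,"z": 0.006,"rx": 0,"ry": 0,"rz": 0},
  {"fingers": 1,"x": 0,"y": -0.0003,"z": 0.007,"rx": 0,"ry": 0,"rz": 0},
])

```text
time_s: 10.6
eef_pos: [0.5462, 0.1271, 0.3012]
ee_rot: [0.0, 0.527, 0.85, 0.001]
contact_force: [3.5, 1.2, -12.5]
opening: 0.31
gripper_force: 89.1
```

```bash
python3 st.py
```

```text
F [  3.63   1.31 -12.96] Ftool [-0.45  3.82 12.97] T [ 0.189 -0.932  0.033] p [0.5461 0.1272 0.3007] 10.75 0.30678132500579974
```

>>> drive_tool([
  {"fingers": 1,"x": 0,"y": 0.0003,"z": 0.001,"rx": 0,"ry": 0,"rz": 0},
  {"fingers": 1,"x": 0,"y": 0.0003,"z": 0.002,"rx": 0,"ry": 0,"rz": 0},
  {"fingers": 1,"x": 0,"y": 0.0003,"z": 0.003,"rx": 0,"ry": 0,"rz": 0},
  {"fingers": 1,"x": 0,"y": 0.0003,"z": 0.004,"rx": 0,"ry": 0,"rz": 0},
  {"fingers": 1,"x": 0,"y": 0.0003,"z": 0.004,"rx": 0,"ry": 0,"rz": 0},
])

```text
time_s: 11.3
eef_pos: [0.5463, 0.1268, 0.2981]
ee_rot: [-0.0, 0.527, 0.85, 0.001]
contact_force: [1.9, 1.5, -10.1]
opening: 0.307
gripper_force: 89.5
```

```bash
python3 st.py
```

```text
F [ 1.96  1.17 -8.7 ] Ftool [0.16 2.26 8.7 ] T [ 0.298 -0.539 -0.002] p [0.5462 0.1268 0.2981] 11.45 0.30886181102381366
```

>>> drive_tool([
  {"fingers": 1,"x": 0,"y": 0.0002,"z": 0.001,"rx": 0,"ry": 0,"rz": 0},
  {"fingers": 1,"x": 0,"y": 0.0002,"z": 0.002,"rx": 0,"ry": 0,"rz": 0},
  {"fingers": 1,"x": 0,"y": 0.0002,"z": 0.0025,"rx": 0,"ry": 0,"rz": 0},
  {"fingers": 1,"x": 0,"y": 0.0002,"z": 0.0025,"rx": 0,"ry": 0,"rz": 0},
])

```text
time_s: 11.9
eef_pos: [0.5465, 0.1266, 0.2961]
ee_rot: [-0.0, 0.527, 0.85, 0.001]
contact_force: [-2.1, 0.5, 5.8]
opening: 0.305
gripper_force: 91.5
```

```bash
python3 st.py
```

```text
F [-1.62  0.04  6.06] Ftool [ 0.77 -1.43 -6.06] T [-0.081  0.48   0.012] p [0.5465 0.1266 0.2961] 12.05 0.30724242703374705
```

Flange is down at TCP z = 0.2961, which is exactly home. Now I'll pull gently.

>>> drive_tool([
  {"fingers": 1,"x": 0,"y": 0,"z": 0,"rx": 0,"ry": 0,"rz": 0},
  {"fingers": 1,"x": 0,"y": -0.0001,"z": -0.001,"rx": 0,"ry": 0,"rz": 0},
  {"fingers": 1,"x": 0,"y": -0.0001,"z": -0.002,"rx": 0,"ry": 0,"rz": 0},
  {"fingers": 1,"x": 0,"y": -0.0001,"z": -0.003,"rx": 0,"ry": 0,"rz": 0},
  {"fingers": 1,"x": 0,"y": -0.0001,"z": -0.003,"rx": 0,"ry": 0,"rz": 0},
])

```text
time_s: 12.6
eef_pos: [0.5464, 0.1268, 0.2979]
ee_rot: [-0.0, 0.527, 0.85, 0.001]
contact_force: [0.1, -0.4, -3.9]
opening: 0.309
gripper_force: 90.7
```

```bash
python3 st.py
```

```text
F [ 1.   -0.21 -4.86] Ftool [-0.64  0.8   4.86] T [-0.001 -0.2    0.005] p [0.5464 0.1268 0.2979] 12.75 0.30649697109594026
```

>>> drive_tool([
  {"fingers": 1,"x": 0,"y": 0,"z": -0.0004,"rx": 0,"ry": 0,"rz": 0},
  {"fingers": 1,"x": 0,"y": 0,"z": -0.0008,"rx": 0,"ry": 0,"rz": 0},
  {"fingers": 1,"x": 0,"y": 0,"z": -0.0008,"rx": 0,"ry": 0,"rz": 0},
])

```text
time_s: 13.1
eef_pos: [0.5463, 0.1269, 0.2983]
ee_rot: [-0.0, 0.527, 0.85, 0.0]
contact_force: [2.7, -0.1, -13.5]
opening: 0.307
gripper_force: 89.9
```

```bash
python3 st.py
```

```text
F [  2.37  -0.08 -15.2 ] Ftool [-1.14  2.08 15.2 ] T [ 0.015 -0.73  -0.003] p [0.5463 0.1269 0.2983] 13.25 0.30390419681288255
```

Pull is now 15.2 − 2.9 ≈ 12.3 N, so I'll hold it.

>>> drive_tool([
  {"fingers": 1,"x": 0,"y": 0,"z": 0,"rx": 0,"ry": 0,"rz": 0},
  {"fingers": 1,"x": 0,"y": 0,"z": 0,"rx": 0,"ry": 0,"rz": 0},
  {"fingers": 1,"x": 0,"y": 0,"z": 0,"rx": 0,"ry": 0,"rz": 0},
  {"fingers": 1,"x": 0,"y": 0,"z": 0,"rx": 0,"ry": 0,"rz": 0},
  {"fingers": 1,"x": 0,"y": 0,"z": 0,"rx": 0,"ry": 0,"rz": 0},
  {"fingers": 1,"x": 0,"y": 0,"z": 0,"rx": 0,"ry": 0,"rz": 0},
])

```text
time_s: 13.9
eef_pos: [0.5462, 0.1269, 0.2987]
ee_rot: [-0.0, 0.527, 0.85, 0.0]
contact_force: [4.2, -0.0, -20.9]
opening: 0.303
gripper_force: 89.8
```

```bash
python3 st.py
```

```text
F [ 3.840e+00  2.000e-02 -2.228e+01] Ftool [-1.71  3.44 22.28] T [ 0.02  -0.997  0.006] p [0.5462 0.1268 0.2987] 14.05 0.3044405799947875
```

The force crept up to about 19 N, so I'll ease off now.

>>> drive_tool([
  {"fingers": 1,"x": 0,"y": 0,"z": 0.0007,"rx": 0,"ry": 0,"rz": 0},
  {"fingers": 1,"x": 0,"y": 0,"z": 0.0008,"rx": 0,"ry": 0,"rz": 0},
])

```text
time_s: 14.3
eef_pos: [0.5463, 0.1268, 0.2985]
ee_rot: [-0.0, 0.527, 0.85, 0.001]
contact_force: [1.6, -0.4, -17.5]
opening: 0.308
gripper_force: 89.8
```

```bash
python3 -c "
from h import *
s=state();print(s['contact_force'],s['eef_pos'])"
```

```text
[  1.64909637  -0.35254776 -17.5229271 ] [0.54631883 0.12676596 0.29849069]
```

>>> drive_tool([
  {"fingers": 1,"x": 0,"y": 0,"z": 0.0001,"rx": 0,"ry": 0,"rz": 0},
  {"fingers": 1,"x": 0,"y": 0,"z": 0.0002,"rx": 0,"ry": 0,"rz": 0},
  {"fingers": 1,"x": 0,"y": 0,"z": 0.0002,"rx": 0,"ry": 0,"rz": 0},
  {"fingers": 1,"x": 0,"y": 0,"z": 0.0002,"rx": 0,"ry": 0,"rz": 0},
])

```text
time_s: 14.7
eef_pos: [0.5464, 0.1268, 0.2984]
ee_rot: [-0.0, 0.527, 0.85, 0.001]
contact_force: [0.9, -0.4, -13.3]
opening: 0.305
gripper_force: 89.9
```

>>> drive_tool([
  {"fingers": 1,"x": 0,"y": 0,"z": 0.0001,"rx": 0,"ry": 0,"rz": 0},
  {"fingers": 1,"x": 0,"y": 0,"z": 0.0001,"rx": 0,"ry": 0,"rz": 0},
  {"fingers": 1,"x": 0,"y": 0,"z": 0.0001,"rx": 0,"ry": 0,"rz": 0},
  {"fingers": 1,"x": 0,"y": 0,"z": 0.0001,"rx": 0,"ry": 0,"rz": 0},
])

```text
time_s: 15.1
eef_pos: [0.5464, 0.1268, 0.2982]
ee_rot: [-0.0, 0.527, 0.85, 0.001]
contact_force: [0.2, -0.5, -9.8]
opening: 0.305
gripper_force: 90.4
```

I'll take one clean hold near 12 N to be certain.

>>> drive_tool([
  {"fingers": 1,"x": 0,"y": 0,"z": -0.0004,"rx": 0,"ry": 0,"rz": 0},
  {"fingers": 1,"x": 0,"y": 0,"z": -0.0004,"rx": 0,"ry": 0,"rz": 0},
  {"fingers": 1,"x": 0,"y": 0,"z": -0.0003,"rx": 0,"ry": 0,"rz": 0},
  {"fingers": 1,"x": 0,"y": 0,"z": -0.0003,"rx": 0,"ry": 0,"rz": 0},
])

```text
time_s: 15.5
eef_pos: [0.5464, 0.1268, 0.2982]
ee_rot: [-0.0, 0.527, 0.85, 0.001]
contact_force: [0.4, -0.7, -11.6]
opening: 0.305
gripper_force: 90.4
```

>>> drive_tool([
  {"fingers": 1,"x": 0,"y": 0,"z": 0,"rx": 0,"ry": 0,"rz": 0},
  {"fingers": 1,"x": 0,"y": 0,"z": 0,"rx": 0,"ry": 0,"rz": 0},
  {"fingers": 1,"x": 0,"y": 0,"z": 0,"rx": 0,"ry": 0,"rz": 0},
  {"fingers": 1,"x": 0,"y": 0,"z": 0,"rx": 0,"ry": 0,"rz": 0},
])

```text
time_s: 15.9
eef_pos: [0.5464, 0.1268, 0.2982]
ee_rot: [-0.0, 0.527, 0.85, 0.001]
contact_force: [0.0, -1.1, -11.9]
opening: 0.307
gripper_force: 90.4
```

>>> drive_tool([
  {"fingers": 1,"x": 0,"y": 0,"z": 0,"rx": 0,"ry": 0,"rz": 0},
  {"fingers": 1,"x": 0,"y": 0,"z": 0,"rx": 0,"ry": 0,"rz": 0},
  {"fingers": 1,"x": 0,"y": 0,"z": 0,"rx": 0,"ry": 0,"rz": 0},
  {"fingers": 1,"x": 0,"y": 0,"z": 0,"rx": 0,"ry": 0,"rz": 0},
])

```text
time_s: 16.3
eef_pos: [0.5464, 0.1268, 0.2982]
ee_rot: [-0.0, 0.527, 0.85, 0.001]
contact_force: [-0.1, -0.9, -11.5]
opening: 0.306
gripper_force: 90.4
```

Stable at 9 N net. I'll nudge up to 12 N and hold for one more second.

>>> drive_tool([
  {"fingers": 1,"x": 0,"y": 0,"z": -0.0003,"rx": 0,"ry": 0,"rz": 0},
  {"fingers": 1,"x": 0,"y": 0,"z": -0.0003,"rx": 0,"ry": 0,"rz": 0},
  {"fingers": 1,"x": 0,"y": 0,"z": -0.0003,"rx": 0,"ry": 0,"rz": 0},
  {"fingers": 1,"x": 0,"y": 0,"z": -0.0003,"rx": 0,"ry": 0,"rz": 0},
])

```text
time_s: 16.7
eef_pos: [0.5464, 0.1269, 0.2983]
ee_rot: [-0.0, 0.527, 0.85, 0.001]
contact_force: [1.0, -0.0, -13.8]
opening: 0.307
gripper_force: 90.4
```

>>> drive_tool([
  {"fingers": 1,"x": 0,"y": 0,"z": 0,"rx": 0,"ry": 0,"rz": 0},
  {"fingers": 1,"x": 0,"y": 0,"z": 0,"rx": 0,"ry": 0,"rz": 0},
  {"fingers": 1,"x": 0,"y": 0,"z": 0,"rx": 0,"ry": 0,"rz": 0},
  {"fingers": 1,"x": 0,"y": 0,"z": 0,"rx": 0,"ry": 0,"rz": 0},
])

```text
time_s: 17.1
eef_pos: [0.5464, 0.1269, 0.2984]
ee_rot: [-0.0, 0.527, 0.85, 0.001]
contact_force: [1.4, 0.0, -17.1]
opening: 0.304
gripper_force: 90.4
```

>>> drive_tool([
  {"fingers": 1,"x": 0,"y": 0,"z": 0.0001,"rx": 0,"ry": 0,"rz": 0},
  {"fingers": 1,"x": 0,"y": 0,"z": 0.0001,"rx": 0,"ry": 0,"rz": 0},
  {"fingers": 1,"x": 0,"y": 0,"z": 0.0001,"rx": 0,"ry": 0,"rz": 0},
  {"fingers": 1,"x": 0,"y": 0,"z": 0.0001,"rx": 0,"ry": 0,"rz": 0},
])

```text
time_s: 17.5
eef_pos: [0.5464, 0.1269, 0.2984]
ee_rot: [-0.0, 0.527, 0.85, 0.001]
contact_force: [1.0, -0.7, -15.9]
opening: 0.307
gripper_force: 90.4
```

>>> drive_tool([
  {"fingers": 1,"x": 0,"y": 0,"z": 0.0005,"rx": 0,"ry": 0,"rz": 0},
  {"fingers": 1,"x": 0,"y": 0,"z": 0.001,"rx": 0,"ry": 0,"rz": 0},
  {"fingers": 1,"x": 0,"y": 0,"z": 0.0015,"rx": 0,"ry": 0,"rz": 0},
  {"fingers": 1,"x": 0,"y": 0,"z": 0.002,"rx": 0,"ry": 0,"rz": 0},
  {"fingers": 1,"x": 0,"y": 0,"z": 0.0025,"rx": 0,"ry": 0,"rz": 0},
  {"fingers": 1,"x": 0,"y": 0,"z": 0.003,"rx": 0,"ry": 0,"rz": 0},
])

```text
time_s: 18.1
eef_pos: [0.5469, 0.127, 0.2961]
ee_rot: [0.0, 0.527, 0.85, 0.001]
contact_force: [-2.2, -0.8, 5.6]
opening: 0.303
gripper_force: 92.2
```

```bash
python3 st.py
```

```text
F [-1.82 -0.66  2.93] Ftool [ 0.23 -1.92 -2.94] T [-0.217  0.56   0.002] p [0.5469 0.127  0.2962] 18.25 0.3005547151921485
```

Flange is back down. Releasing and retreating.

>>> drive_tool([
  {"fingers": 0.5,"x": 0,"y": 0,"z": 0,"rx": 0,"ry": 0,"rz": 0},
  {"fingers": 0.2,"x": 0,"y": 0,"z": 0,"rx": 0,"ry": 0,"rz": 0},
  {"fingers": 0,"x": 0,"y": 0,"z": 0,"rx": 0,"ry": 0,"rz": 0},
  {"fingers": 0,"x": 0,"y": 0,"z": 0,"rx": 0,"ry": 0,"rz": 0},
  {"fingers": 0,"x": 0,"y": 0,"z": 0,"rx": 0,"ry": 0,"rz": 0},
  {"fingers": 0,"x": 0,"y": 0,"z": 0,"rx": 0,"ry": 0,"rz": 0},
  {"fingers": 0,"x": 0,"y": 0,"z": 0,"rx": 0,"ry": 0,"rz": 0},
])

```text
time_s: 19.0
eef_pos: [0.5465, 0.1269, 0.2954]
ee_rot: [-0.0, 0.527, 0.85, 0.001]
contact_force: [0.2, -1.2, -0.9]
opening: 1.001
gripper_force: 0.0
```

>>> drive_tool([
  {"fingers": 0,"x": 0,"y": 0,"z": -0.01,"rx": 0,"ry": 0,"rz": 0},
  {"fingers": 0,"x": 0,"y": 0,"z": -0.03,"rx": 0,"ry": 0,"rz": 0},
  {"fingers": 0,"x": 0,"y": 0,"z": -0.06,"rx": 0,"ry": 0,"rz": 0},
  {"fingers": 0,"x": 0,"y": 0,"z": -0.09,"rx": 0,"ry": 0,"rz": 0},
  {"fingers": 0,"x": 0,"y": 0,"z": -0.11,"rx": 0,"ry": 0,"rz": 0},
  {"fingers": 0,"x": 0,"y": 0,"z": -0.12,"rx": 0,"ry": 0,"rz": 0},
  {"fingers": 0,"x": 0,"y": 0,"z": -0.12,"rx": 0,"ry": 0,"rz": 0},
])

```text
time_s: 19.7
eef_pos: [0.5467, 0.1267, 0.4171]
ee_rot: [0.001, 0.527, 0.85, 0.002]
contact_force: [0.4, -0.1, 0.1]
opening: 1.003
gripper_force: 0.0
```

```bash
python3 st.py; python3 - <<'E'
from h import *
f=grab_frame("wrist"); save(f,"w6.png"); P=cloud(f)
m=(abs(P[...,2]-.167)<.004)&(np.hypot(P[...,0]-.546,P[...,1]-.127)<.03)
print(m.sum(),np.median(P[m],0),cv2.minEnclosingCircle(P[m][:,:2].astype(np.float32)))
E
```

```text
F [-0.02  0.24  0.13] Ftool [ 0.23  0.09 -0.13] T [-0.01   0.022  0.012] p [0.5462 0.1267 0.4155] 19.85 0.9985983538669451
815 [0.54582676 0.12737605 0.16635461] ((0.5461887121200562, 0.12656913697719574), 0.013890880160033703)
```

View pics/w6.png

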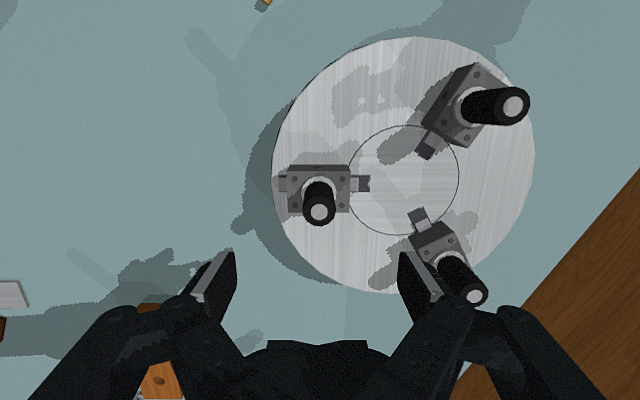

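The post stands upright in the third jaw at about (319,195), its top at z 0.166 like the others, and the gripper is open and clear of it.

```bash
python3 -c "
from cell import sign_off; print(sign_off())"
```

```text
the job is handed in; nothing more can be done
None
```

The short post is home in the third jaw, its catch held a pull of about 12 N for well over a second (peaking briefly near 19 N when the force crept up), and it has been let go with its flange down; the job is handed in at about 20 s, and the verdict was not shown.

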